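Load a round bar into the V of a cross-drilling jig, home against its flip stop

TASK

Set up the thick long aluminium bar for drilling: tip the jig's flip stop down across the V-block, lay the bar in the V without dropping it and push it under the drill bridge until it rests on both flanks with its end fully home against the stop. Do not shift the stop's carriage along the fence, leave the other two bars, the oil bottle and the hammer where they are, and let go of everything.

Things in the scene. Friction and masses are not known exactly. Their poses are not given: they have to be found in the camera images.
- jig: Cross-drilling jig bolted to the bench: plywood board 300 x 190 x 18 mm (y -85 to +105), wooden V-block 240 long, 48 wide, top 61 mm above the bench, aluminium fence rail with yellow rule strip (y 60 to 90, top z 58) carrying a flip stop; two bolt dogs at y -68, up to z 38. Origin: on the bench below the middle of the V; x along the V towards the stop, y towards the fence, z up.
- bridge (a point): Top centre of the fixed steel drill bridge over the V, 40 mm past the middle of the V towards the stop and 120 mm above the bench; jig axes. The bridge is 24 mm along the V and 96 across, its underside 104 mm above the bench, its legs 72 mm apart inside; a drill bush stands 7 mm proud of its top.
- groove (a point): Point of the jig on the V's centre line, 73.9 mm above the bench, where the thick bar's axis lies when it rests on both flanks; midway along the V (which runs from x -120 to +120 here). Same axes as the jig: x along the V towards the stop. The V is 90 degrees, 21 mm deep, bottom 40 mm above the bench.
- flank_far: The V's flank on the fence side (fixed wooden face, 240 mm long, 45 degrees, 30 mm wide). Origin and axes as the jig's.
- flank_near: The V's flank on the side away from the fence, otherwise the same. Origin and axes as the jig's.
- stop (a joint): Angle of the flip stop, rad: 0 = down across the V (its stable rest, where it meets the bar), 1.9 = tipped up and leaning back over the fence, where it starts. It hinges on an axis along the V, weighs 0.16 kg, balances at about 1.6 and falls down softly by its own weight once pushed past that towards the V.
- pivot (a point): The flip stop's hinge axis on its grey carriage (46 mm along the fence, 36 across, top 94 mm above the bench, black knob behind), 75 mm to the fence side of the V's centre line, 85 mm above the bench; jig axes. The carriage is locked on the fence by friction (slips at about 60 N); its place along the fence differs from start to start.
- stop_tip (a point): On the steel stop arm (12 mm thick along the V, 14 mm deep, reaching 99 mm from the hinge), on its back face 94 mm from the hinge and 5 mm from its free end. Up, this face looks away from the V; a push here towards the V tips it. Down, it is the top face. Its x runs along the V; it turns with the arm.
- stop_face (a point): Centre of the stop face on the arm's 48 x 30 mm paddle, which meets the bar's end; 6 mm before the pivot along the V. Down, it lies on the V's centre line 73.9 mm above the bench with the jig's axes (x = the way the bar is pushed) and the paddle's lower edge is 64 mm above the bench. It turns with the arm.
- bar_center (a point): Centre of the bar to load: the thick, long aluminium round bar, diameter 48, length 150 mm, about 0.73 kg, both ends alike. Its x runs along the bar. It starts lying in a notch of the rack, axis 64 mm above the bench.
- short_bar_center (a point): Centre of the short thick bar, diameter 48, length 100 mm, x along it; in another notch; leave it.
- thin_bar_center (a point): Centre of the thin bar, diameter 30, length 150 mm, x along it; in another notch; leave it.
- rack: Fixed wooden stock rack, board 150 x 276 x 12 mm with two notched rails, 50 mm high, each 16 thick, at x +-35 mm (54 mm clear between them); three notches 90 mm apart (y -90, 0, +90), bars lying along its x, in any order. Origin: on the bench under its middle.
- oil_center (a point): Centre of a standing grey oil bottle, diameter 56, height 165 mm; leave it.
- hammer: A hammer 260 mm long lying on the bench beyond the work, 26 mm high, its handle along its x, head 73 mm wide at +x; origin under the middle of its length; leave it.
Not all that is in view belongs to the job. Leave any green or purple look-alike of the part that bears bar_center alone.

How it is judged:
On the way, in this order (a step that is already met when the one before it is completed fails the run):
1. the flip stop is tipped down across the V (value of joint stop below 0.08 rad), for 0.2 s.
2. the thick long bar lies in the V with its end against the stop (x of bar_center in the frame of stop_face between -0.0775 and -0.072 m and y of bar_center in the frame of groove between -0.0025 and 0.0025 m and z of bar_center in the frame of groove between -0.0025 and 0.0025 m and angle between the x axis of bar_center and the x axis of groove, either way round below 0.025 rad), for 0.2 s.
At the end, for the whole second after the job is handed in: Stop down (within 0.08 rad); thick long bar at rest in the V, bearing on both flanks, axis within 2.5 mm and 0.025 rad of the V's line, end within 2.5 mm of the stop face; carriage not shifted by 3 mm (all of step 2 and value of joint stop below 0.08 rad and contact force between bar and flank_far above 0.8 N and contact force between bar and flank_near above 0.8 N and linear speed of bar below 0.01 m/s and distance of pivot from where it was at the start of the episode below 0.003 m); the robot touches nothing.
It fails at once if the stop's carriage is shifted 3 mm along the fence (distance of pivot from where it was at the start of the episode above 0.003 m).
It fails at once if another bar is moved by 15 mm (distance of any of short_bar_center, thin_bar_center from where it was at the start of the episode above 0.015 m).
It fails at once if the oil bottle or the hammer is moved by 20 mm (distance of any of oil_center, hammer from where it was at the start of the episode above 0.02 m).
It fails at once if the bar is dropped: it falls free of the fingers (faster than 0.4 m/s) (linear speed of bar above 0.4 m/s and contact force between bar and the fingers below 0.05 N).
It also fails if it takes over 64 s, if anything falls off the work surface, if the arm or the gripper's body presses on something with over 40 N, if the wrist force passes 120 N, or if a joint passes its speed limit or range.

ROBOT

A 6-joint arm with a two-finger parallel gripper is mounted at the origin on the work surface. World frame = base frame: x ahead of the robot, y to its left, z up, the work surface at z = 0. Lengths are in m, angles in rad, forces in N, time in s.
With the tool pointing down it reaches from about 0.4 to 0.825 m from the base axis. Payload 7 kg.
Tool frame: the origin (TCP) lies between the finger pads; the fingertips stand 25 mm ahead of it and the grasp point (between the pads) lies 6 mm ahead of it (arm.nose_length is the distance from the TCP to the fingertips, in m); z points along the fingers, y is the line along which they close (so a half turn about z gives the same grasp; the last joint's range is limited). The gripper opens to 88 mm and grips with 3 to 60 N. Pads are 19 mm wide; open, the fingers measure 130 mm over their backs; the gripper's body (78 mm by 193 mm) begins 47 mm behind the grasp point.
Start: joints at [-1.016, 0.359, 0.012, 0, -1.224, -0.288], TCP at [0.178, -0.651, 0.252] pointing down, gripper open.
Joint ranges: [-3.07, 3.07], [-1.43, 2.12], [-1.02, 1.25], [-3.03, 1.67], [-3.05, -0], [-3.03, 3.03]. Speed limits (rad/s): [2.39, 2.39, 3.01, 3.14, 3.14, 3.14].

INTERFACE

Orientations are given as [roll, pitch, yaw] about the fixed x, y, z axes, in that order (R = Rz(yaw) Ry(pitch) Rx(roll)).
In Python, from workcell import arm, cams gives the robot as it stands.
- The arm moves only by the shell command python3 -m creep 'ROWS' [FORCE]. ROWS is JSON, one flat list of numbers, 7 for each row, row after row: the opening, from 0 (shut) to 1 (fully open), then the shift along the world's x, y, z in mm, then the turn, a rotation vector about the world's x, y, z in rad. In form: [gripper, x, y, z, ax, ay, az, gripper, x, y, z, ax, ay, az, ...]. A call has exactly 8 rows; each row shifts and turns the commanded pose from where the row before left it; what a row does not reach is not made up. A row lasts 1/12 s, in which the tool goes at most 41.7 mm and 7.16 degrees, less where a joint would pass 70% of its speed; a pose out of reach is approached as far as the arm can. A call with a gripper value outside its range is refused whole. The fingers move at their own pace and stop on an object; FORCE is the grip in N (left out, the last holds). Time passes only in rows, so rows that do not move let the fingers close, or fill a call up. It gives the time, the measured TCP pose, the force, the opening and the grip force at its end, in the units of the state.
- arm.read_state(): the state, without advancing time (a new reading comes with each control period).
- cams.snapshot(name): name is "scene" or "top" or "wrist"; returns a dict with "frame" (480x640x3 uint8, blue, green, red), "range_z" (480x640 float32, m along the optical axis (not along the pixel's ray), 0 where there is no reading), "K" (3x3 intrinsics, pixels), "R" (3x3) and "t" (3): a world point X has camera coordinates R X + t; the wrist camera has in their place "mount" (4x4, takes a point from camera to tool coordinates, whose origin is the TCP and whose axes are the flange's). Camera axes: x right, y down, z forward; pixel columns grow to the right and rows downward; lengths in m; the calibration is good to about 2 mm. A picture is of the moment at which its call begins: read the wrist's pose just before it.
- arm.hand_in(): hands the job in; it is judged then, once.
The state is a dict: "clock": time; "joints": joint angles; "joint_vel": joint speeds; "tau": joint torques, N m; "tcp_pos": TCP position; "eef_rot": TCP orientation; "force": force on the tool from outside, world axes, zero at the start; "ft_torque": the same for the moment, N m; "finger_gap": opening from 0.0 (shut) to 1.0 (fully open); "gripper_force": force on a finger pad.
Only numpy, scipy, OpenCV 4.12 (cv2) and the standard library are available. Lean on these libraries where they do the work, as an engineer would, in place of code of your own. Each camera call takes 0.05 s, during which the arm holds its last target. There are 200 camera calls.

## Working session

There is one attempt and no reset: what is moved stays moved. The work goes in short steps, Python scripts to look and compute and a shell command to move; the robot and the scene stay as the last step left them, time stands still between calls to the robot, and variables do not carry over. Pictures are saved under pics/ and viewed, at most 10 in all, crops included, and the job is handed in when it is done.

```bash
mkdir -p pics; ls; cat > h.py <<'E'
import numpy as np, cv2
from workcell import arm, cams
def snap(n,f=None):
    s=arm.read_state(); d=cams.snapshot(n)
    if f: cv2.imwrite('pics/'+f,d['frame'])
    np.savez(''+n+'.npz',**d); return d
def cloud(d,T=None):
    z=d['range_z'];v,u=np.mgrid[:480,:640];K=d['K']
    P=np.stack([(u-K[0,2])/K[0,0]*z,(v-K[1,2])/K[1,1]*z,z],-1)
    if 'R' in d: return (P-d['t'])@d['R']
    return P
E
python3 - <<'E'
from h import *
for n in('top','scene'):
    d=snap(n,n+'1.png'); print(n,d['K'][0,0],(-d['R'].T@d['t']).round(3),d['R'].round(2).tolist())
print(arm.read_state())
E
```

```text
pics
top 565.3161723776404 [0.381 0.072 1.605] [[0.03, -1.0, 0.01], [-1.0, -0.03, -0.07], [0.07, -0.0, -1.0]]
scene 612.1507821624734 [ 1.352 -0.898  1.04 ] [[0.76, 0.66, 0.0], [0.38, -0.44, -0.81], [-0.53, 0.61, -0.58]]
{'clock': 0.1, 'joints': array([-1.01589813e+00,  3.59336395e-01,  1.11832267e-02, -3.07396407e-04,
       -1.22409801e+00, -2.88085922e-01]), 'joint_vel': array([-1.64994749e-03, -2.35467193e-03,  1.08995691e-03,  1.48519282e-03,
        3.37539699e-05,  6.18963541e-04]), 'tau': array([-1.42232984e-03, -5.84163952e+01,  2.93753654e+01,  7.01563954e+00,
        1.02106258e-02, -5.25510745e-05]), 'tcp_pos': array([ 0.17784011, -0.65075343,  0.25071714]), 'eef_rot': array([ 3.14011564e+00, -1.36307934e-04, -2.87488494e+00]), 'force': array([ 0.37824758, -0.17945983,  0.02638207]), 'ft_torque': array([-0.04309043, -0.05754488, -0.05468773]), 'gripper_force': 0.0, 'finger_gap': 1.0011818644601571}
```

View pics/top1.png

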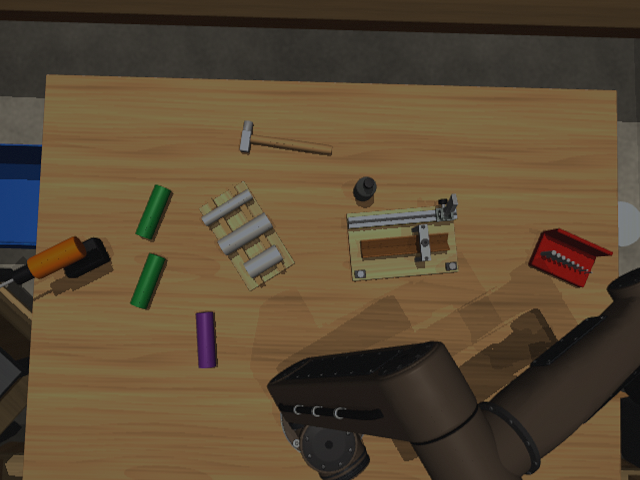

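View pics/scene1.png

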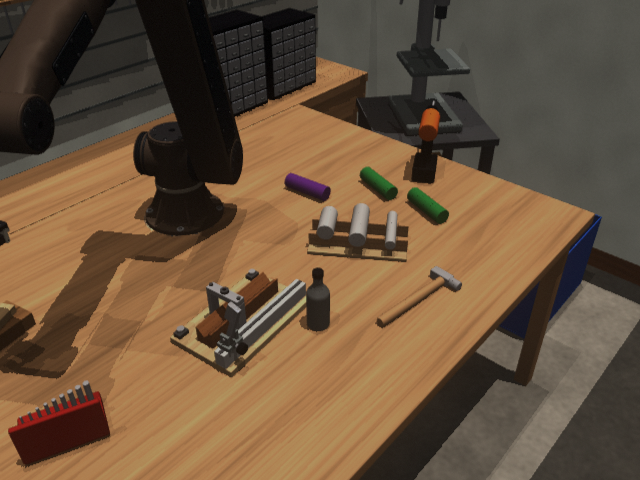

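The top view shows the long thick bar as the middle one in the rack (245,234), with the short bar at (264,262) and the thin bar at (227,207). The jig is centred at about (403,246). Its fence is on the upper side, the stop carriage is at (447,209) and the bridge is at (424,243). The oil bottle is at (365,190). So jig x is roughly world -y.

```bash
python3 - <<'E'
from h import *
d=dict(np.load('top.npz')); P=cloud(d); Z=P[...,2]
def rect(m,roi,name):
    u0,v0,u1,v1=roi; k=np.zeros(Z.shape,bool);k[v0:v1,u0:u1]=1
    q=P[m&k&(d['range_z']>0)]
    if len(q)<4: print(name,'none');return
    (c,s,a)=cv2.minAreaRect((q[:,:2]*1000).astype(np.float32))
    b=cv2.boxPoints((c,s,a)); e=max((b[1]-b[0],b[2]-b[1]),key=np.linalg.norm)
    print(name,len(q),'c',np.round(c),'size',np.round(s),'long axis deg',round(np.degrees(np.arctan2(e[1],e[0])),1),'z',np.percentile(q[:,2]*1000,[5,50,95]).round())
print('bench',np.median(Z[300:330,60:120]))
J=(340,190,470,290)
rect((Z>.008),J,'jigall'); rect((Z>.050)&(Z<.066),(340,232,470,262),'vblock'); rect((Z>.05)&(Z<.066),(340,205,436,232),'fence')
rect((Z>.1),(410,215,436,268),'bridge'); rect(Z>.07,(436,190,470,225),'stop')
rect(Z>.03,(350,170,380,204),'oil')
for n,r in(('thin',(198,186,255,226)),('long',(214,210,275,256)),('short',(240,243,290,282))): rect(Z>.060,r,n)
rect((Z>.006)&(Z<.2),(195,175,300,292),'rack')
print((P[200:226:2,436:462:2,2]*1000).round().astype(int))
s=dict(np.load('scene.npz')); Q=cloud(s); q=Q[(s['range_z']>0)]
# check heights in scene view
for n,(u0,v0,u1,v1) in {'longbar':(345,200,372,250),'bridge':(205,280,245,305),'stop':(215,325,250,365)}.items():
    r=Q[v0:v1,u0:u1].reshape(-1,3); print(n,(np.percentile(r[:,2],[50,90,98])*1000).round(),(r[r[:,2]>np.percentile(r[:,2],90)].mean(0)*1000).round())
E
```

```text
bench -0.0010916969800496142
jigall 7572 c [ 501. -220.] size [279. 367.] long axis deg -87.3 z [ 12.  24. 119.]
vblock 749 c [ 470. -211.] size [ 70. 241.] long axis deg -83.6 z [51. 57. 64.]
fence 979 c [ 540. -174.] size [ 55. 242.] long axis deg -82.9 z [52. 58. 63.]
bridge 375 c [ 485. -249.] size [96. 25.] long axis deg 6.9 z [108. 120. 128.]
stop 331 c [ 577. -309.] size [62. 43.] long axis deg 17.9 z [ 71. 102. 183.]
oil 411 c [631. -94.] size [54. 54.] long axis deg 35.6 z [ 48. 112. 166.]
thin 472 c [558. 280.] size [100. 142.] long axis deg -80.1 z [61. 65. 82.]
long 1160 c [501. 231.] size [170. 121.] long axis deg 89.6 z [65. 82. 90.]
short 658 c [446. 191.] size [ 96. 100.] long axis deg -56.9 z [69. 83. 91.]
rack 5331 c [505. 230.] size [330. 296.] long axis deg 1.5 z [ 7. 47. 88.]
[[  -3 1605   68   74   75   67  138  160  185  179  179    1    2]
 [   2   64   67   72   76   70  145  157  178  189  188    3    1]
 [  -1    2   54   69   66  114  140  156  174  184  179    2    3]
 [  15   15   18   66   65  113  132  155  166  170    1   -3    5]
 [  71   67   69   78   99  117  123  157  157  157   -1    5    0]
 [  66   73   92   91   93  106  112  144  150   56    4    5   -4]
 [  72   66   90  101   89   99  100   93   93   59   60   -1    3]
 [  70   70   91   90   92   87   89   95   92   61   61   -5    4]
 [  66   75   82   89   70   74   74   87   94   59   59    3  -10]
 [  60   67   71   67   73   75   73   75   70   55   59   -2   -2]
 [  68   67   72   68   64   20   22   12   22   -6    1    0   -3]
 [  13   21   18   21   16   20   15   13   15    1    0    3    3]
 [  18   21   18   16   17   20   16   23   12    0   -3   -1   11]]
longbar [53. 88. 91.] [531. 182. 125.]
bridge [ 90. 124. 183.] [ 551. -301.  193.]
stop [ 58.  91. 121.] [ 624. -355.  165.]
```

```bash
python3 -m creep '[0,29,22,8,0,0,0,0,29,22,8,0,0,0,0,29,22,8,0,0,0,0,29,22,8,0,0,0,0,29,22,8,0,0,0,0,29,22,8,0,0,0,0,29,22,8,0,0,0,0,29,22,8,0,0,0]' 20; python3 -m creep '[0,29,22,0,0,0,0,0,29,22,0,0,0,0,0,29,22,0,0,0,0,0,29,22,0,0,0,0,0,29,22,0,0,0,0,0,29,22,0,0,0,0,0,29,22,0,0,0,0,0,0,0,0,0,0,0]'
python3 - <<'E'
from h import *
d=snap('wrist','w1.png'); print(d['mount'].round(3)); s=arm.read_state(); print(s['tcp_pos'],s['eef_rot'])
E
```

```text
clock: 0.77
tcp_pos: [0.411, -0.4736, 0.3157]
eef_rot: [3.141, -0.0, -2.875]
force: [-0.6, -0.4, -0.2]
finger_gap: 0.454
gripper_force: 0.0
clock: 1.43
tcp_pos: [0.617, -0.3171, 0.3136]
eef_rot: [3.14, -0.001, -2.871]
force: [-1.0, -0.4, -1.2]
finger_gap: 0.004
gripper_force: 0.0
[[-0.    -0.964 -0.266  0.073]
 [ 1.    -0.    -0.    -0.   ]
 [ 0.    -0.266  0.964 -0.133]
 [ 0.     0.     0.     1.   ]]
[ 0.61508306 -0.31852053  0.31376364] [ 3.14014647e+00 -1.72507846e-03 -2.87127797e+00]
```

View pics/w1.png

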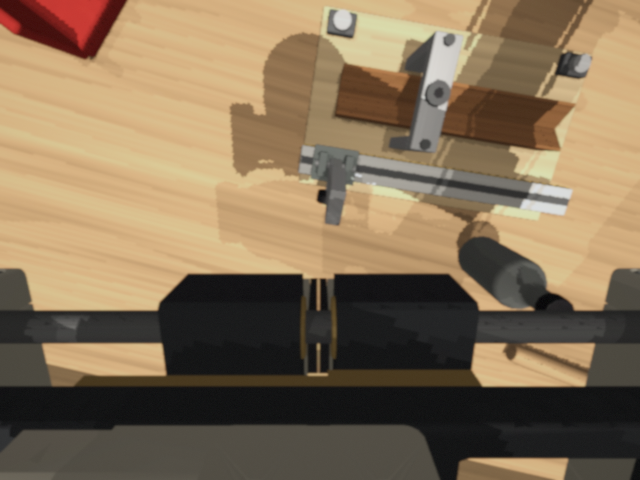

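The wrist view shows the jig: bush at (438,93), bridge from (447,40) to (425,145), carriage around (335,160), stop arm up with its tip at about (334,220). The arm is in front of the fingers.

```bash
cat >> h.py <<'E'
from scipy.spatial.transform import Rotation as R_
def wcloud(d,s):
    M=d['mount'];P=cloud({k:d[k] for k in('range_z','K')})
    return (P@M[:3,:3].T+M[:3,3])@R_.from_euler('xyz',s['eef_rot']).as_matrix().T+s['tcp_pos']
E
python3 - <<'E'
from h import *
d=dict(np.load('wrist.npz')); P=wcloud(d,arm.read_state())*1000; Z=P[...,2]; ok=d['range_z']>0
def reg(u0,v0,u1,v1): k=np.zeros(Z.shape,bool);k[v0:v1,u0:u1]=1;return k&ok
print('bench',np.median(Z[100:200,50:200]))
b=P[reg(380,20,480,160)&(Z>112)&(Z<124)]; c,sz,a=cv2.minAreaRect(b[:,:2].astype(np.float32)); print('bridge',c,sz,a,np.median(b[:,2]))
# V-block top edges / bottom line
v=P[reg(330,55,575,150)&(Z>36)&(Z<66)]; c2,s2,a2=cv2.minAreaRect(v[:,:2].astype(np.float32)); print('vblock',c2,s2,a2)
f=P[reg(300,140,575,215)&(Z>53)&(Z<62)]; l=cv2.fitLine(f[:,:2].astype(np.float32),cv2.DIST_HUBER,0,.01,.01).ravel(); print('fence',l, np.degrees(np.arctan2(l[1],l[0])))
for an in (a2%90,):
  th=np.radians(-90+(an if an<45 else an)); 
th=np.arctan2(l[1],l[0]); th=th if th<0 else th-np.pi
ex=np.array([np.cos(th),np.sin(th)]);ey=np.array([-ex[1],ex[0]])
o=np.array(c)-40*ex; print('th',np.degrees(th),'origin',o,'vblock in jig',(np.array(c2)-o)@ex,(np.array(c2)-o)@ey,'fence y',((f[:,:2]-o)@ey).min(),((f[:,:2]-o)@ey).max())
q=P[reg(290,130,372,235)&(Z>68)]; J=np.c_[(q[:,:2]-o)@ex,(q[:,:2]-o)@ey,q[:,2]]
for z0,z1 in((70,88),(88,100),(105,120),(120,140),(140,160),(160,175),(175,200)):
    w=J[(J[:,2]>z0)&(J[:,2]<z1)]
    if len(w)>3: print(z0,z1,len(w),'x',np.percentile(w[:,0],[2,98]).round(),'y',np.percentile(w[:,1],[2,98]).round())
t=arm.read_state()['tcp_pos'][:2]*1000; print('tcp jig',(t-o)@ex,(t-o)@ey)
# long bar from top view
d=dict(np.load('top.npz')); Q=cloud(d)*1000
for n,(u0,v0,u1,v1) in {'long':(214,210,275,256),'short':(240,243,290,282),'thin':(198,186,255,226)}.items():
    w=Q[v0:v1,u0:u1].reshape(-1,3); k=np.array([(0.5,-.87)]).ravel()
    m=(w[:,2]>(78 if n!='thin' else 70))&(w[:,2]<97); w=w[m]
    w=w[np.linalg.norm(w[:,:2]-np.median(w[:,:2],0),axis=1)<85]
    L=cv2.fitLine(w[:,:2].astype(np.float32),cv2.DIST_HUBER,0,.01,.01).ravel(); s=(w[:,:2]-L[2:])@L[:2]
    a,b=np.percentile(s,[.5,99.5]); print(n,'centre',L[2:]+L[:2]*(a+b)/2,'len',b-a,'deg',np.degrees(np.arctan2(L[1],L[0])),'top',np.percentile(w[:,2],90))
E
```

```text
bench -0.19487070567297815
bridge (479.1170959472656, -251.17977905273438) (95.78946685791016, 24.57212257385254) 6.349492073059082 119.72498709275986
vblock (468.29248046875, -209.21499633789062) (94.72567749023438, 251.09475708007812) 14.158712387084961
fence [ 1.24222495e-01 -9.92254376e-01  5.45444092e+02 -1.83833405e+02] -82.864136
th -82.864136 origin [ 474.14819622 -211.48960495] vblock in jig -2.984401968640377 -5.527802025424677 fence y 14.953809114441354 102.05501564638662
70 88 463 x [ 92. 136.] y [ 57. 114.]
88 100 459 x [ 97. 131.] y [63. 85.]
105 120 19 x [119. 120.] y [76. 91.]
120 140 19 x [120. 120.] y [81. 96.]
140 160 186 x [109. 120.] y [ 71. 103.]
160 175 160 x [108. 120.] y [ 78. 110.]
175 200 652 x [109. 120.] y [ 83. 113.]
tcp jig 123.70918684165848 126.54758763928446
long centre [496.5279866 227.8807075] len 147.8069427603067 deg -58.58452 top 89.61655380812309
short centre [425.16082491 177.74139139] len 98.62567510500219 deg -57.031925 top 90.04545943478078
thin centre [548.52517352 239.39980098] len 90.41938187302807 deg 50.159515 top 86.25542421044997
```

```bash
python3 -m creep '[0,17,11,0,0,0,0,0,0,0,-25,0,0,0,0,0,0,-25,0,0,0,0,0,0,-25,0,0,0,0,0,0,-25,0,0,0,0,0,0,-24,0,0,0,0,-8,-1,0,0,0,0,0,-8,-1,0,0,0,0]'; python3 -m creep '[0,-8,-1,0,0,0,0,0,-8,-1,0,0,0,0,0,-8,-1,0,0,0,0,0,-8,-1,0,0,0,0,0,-8,-1,0,0,0,0,0,-8,-1,0,0,0,0,0,-5,-1,0,0,0,0,0,0,0,0,0,0,0]'
python3 - <<'E'
from h import *
snap('scene','s2.png')
i=cv2.imread('pics/s2.png')[230:400,140:360]; cv2.imwrite('pics/s2c.png',cv2.resize(i,None,fx=3,fy=3))
E
```

```text
clock: 2.15
tcp_pos: [0.6123, -0.3124, 0.1902]
eef_rot: [3.14, -0.003, -2.875]
force: [0.2, -0.4, 0.6]
finger_gap: 0.006
gripper_force: 0.2
clock: 2.82
tcp_pos: [0.5598, -0.3193, 0.1919]
eef_rot: [3.142, 0.0, -2.875]
force: [-0.3, -0.2, -1.0]
finger_gap: 0.005
gripper_force: 0.0
```

View pics/s2c.png

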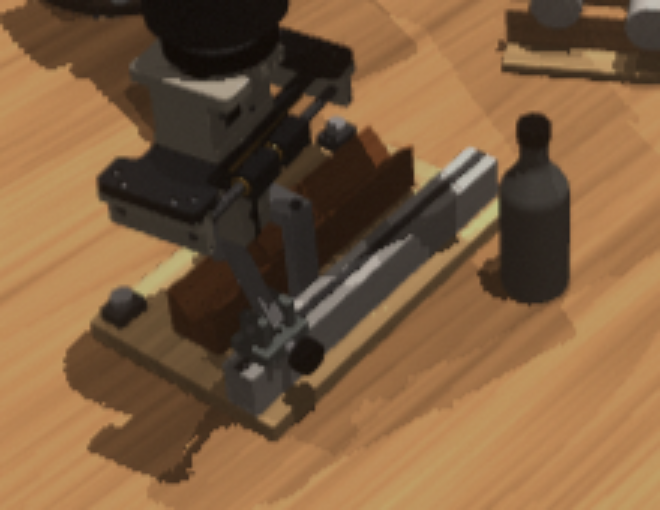

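The stop arm has passed its balance point and is falling towards the V ahead of the fingers at (265,255). The bottle is untouched. Next I lift clear and travel to the rack.

```bash
python3 -m creep '[0,0,0,36,0,0,0,0,0,0,36,0,0,0,0,0,0,36,0,0,0,0.7,-4,34,0,0,0,0.1155,0.7,-4,34,0,0,0,0.1155,0.7,-4,34,0,0,0,0.1155,0.7,-4,34,0,0,0,0.1155,0.7,-4,34,0,0,0,0.1155]'; python3 -m creep '[0.7,-4,34,0,0,0,0.1155,0.7,-4,34,0,0,0,0.1155,0.7,-4,34,0,0,0,0.1155,0.7,-4,34,0,0,0,0.1155,0.7,-4,34,0,0,0,0.1155,0.7,-4,34,0,0,0,0.1155,0.7,-4,34,0,0,0,0.1155,0.7,-4,34,0,0,0,0.1155]';python3 -m creep '[0.7,-4,34,0,0,0,0.1155,0.7,-4,34,0,0,0,0.1155,0.7,-4,34,0,0,0,0.1155,0.7,0,0,0,0,0,0,0.7,0,0,0,0,0,0,0.7,0,0,0,0,0,0,0.7,0,0,0,0,0,0,0.7,0,0,0,0,0,0]'
python3 - <<'E'
from h import *
d=snap('top','t3.png'); w=snap('wrist','w3.png'); s=arm.read_state(); print(s['tcp_pos'],s['eef_rot'],s['joints'].round(2))
cv2.imwrite('pics/c3.png',np.hstack([cv2.resize(d['frame'][195:290,330:480],(380,240)),cv2.resize(w['frame'],(380,240))]))
E
```

```text
clock: 3.53
tcp_pos: [0.5409, -0.1476, 0.2996]
eef_rot: [-3.141, 0.0, -2.292]
force: [0.3, 1.0, -0.1]
finger_gap: 0.32
gripper_force: 0.0
clock: 4.2
tcp_pos: [0.5087, 0.1249, 0.2998]
eef_rot: [-3.141, 0.0, -1.367]
force: [0.8, -0.7, -0.4]
finger_gap: 0.701
gripper_force: 0.0
clock: 4.87
tcp_pos: [0.4971, 0.2241, 0.2997]
eef_rot: [-3.141, -0.0, -1.028]
force: [1.0, 0.1, 0.5]
finger_gap: 0.699
gripper_force: 0.0
[0.49713659 0.22407695 0.29973009] [-3.14130756e+00  4.36633028e-05 -1.02836534e+00] [ 0.78  0.12 -0.2   0.   -1.26 -0.24]
```

View pics/c3.png

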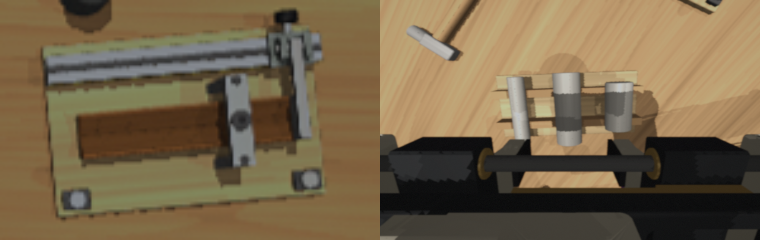

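The left panel (top view) shows the stop arm down across the V at about (300,90). The right panel (wrist view) shows the long bar at (567,107), aligned between the fingers. I'll now measure the bar more closely.

```bash
python3 - <<'E'
from h import *
d=dict(np.load('wrist.npz')); s=arm.read_state(); P=wcloud(d,s)*1000; ok=d['range_z']>0
# bar region by picture: columns ~ (567-380)/380*640
hsv=cv2.cvtColor(d['frame'],cv2.COLOR_BGR2HSV)
k=np.zeros(ok.shape,bool);k[120:300,270:355]=1
w=P[k&ok&(P[...,2]>76)&(P[...,2]<95)]
L=cv2.fitLine(w[:,:2].astype(np.float32),cv2.DIST_HUBER,0,.01,.01).ravel();t=(w[:,:2]-L[2:])@L[:2];a,b=np.percentile(t,[.5,99.5])
n=np.array([-L[1],L[0]]);r=(w[:,:2]-L[2:])@n
print(len(w),'c',L[2:]+L[:2]*(a+b)/2+n*(r.max()+r.min())/2,'len',b-a,'width',r.max()-r.min(),'deg',np.degrees(np.arctan2(L[1],L[0])),'top',np.percentile(w[:,2],[50,95]))
print('visible centre px far/near', np.argwhere(k&ok&(P[...,2]>76)).min(0),np.argwhere(k&ok&(P[...,2]>76)).max(0))
E
```

```text
5738 c [494.80008276 229.06324525] len 147.97903664638204 width 42.137236055726646 deg -56.471558 top [84.93834816 87.71903439]
visible centre px far/near [145 292] [292 338]
```

```bash
python3 -m creep '[0.7,-2,5,-30,0,0,0.038,0.7,0,0,-35,0,0,0,0.7,0,0,-35,0,0,0,0.7,0,0,-35,0,0,0,0.7,0,0,-35,0,0,0,0.7,0,0,-30,0,0,0,0.7,0,0,-16,0,0,0,0.7,0,0,-6,0,0,0]'; python3 -m creep '[0,0,0,0,0,0,0,0,0,0,0,0,0,0,0,0,0,0,0,0,0,0,0,0,0,0,0,0,0,0,0,0,0,0,0,0,0,0,0,0,0,0,0,0,0,0,0,0,0,0,0,0,0,0,0,0]' 45
```

```text
clock: 5.63
tcp_pos: [0.4938, 0.2281, 0.0747]
eef_rot: [3.137, -0.001, -0.99]
force: [-0.0, -0.5, -0.5]
finger_gap: 0.699
gripper_force: 0.0
clock: 6.3
tcp_pos: [0.4959, 0.2305, 0.079]
eef_rot: [-3.139, -0.0, -0.988]
force: [1.2, -1.6, 6.9]
finger_gap: 0.538
gripper_force: 45.0
```

```bash
python3 -m creep '[0,0,0,10,0,0,0,0,0,0,22,0,0,0,0,0,0,32,0,0,0,0,0,0,36,0,0,0,0,0,0,30,0,0,0,0,0,0,20,0,0,0,0,-1,-12,4,0,0,-0.03,0,-2,-25,0,0,0,-0.05]'; python3 -m creep '[0,-2,-31,0,0,0,-0.06,0,-2,-34,0,0,0,-0.06,0,-3,-36,0,0,0,-0.06,0,-3,-36,0,0,0,-0.06,0,-3,-36,0,0,0,-0.06,0,-3,-36,0,0,0,-0.06,0,-3,-36,0,0,0,-0.012,0,-2,-33,0,0,0,0]'; python3 -m creep '[0,-2,-28,0,0,0,0,0,-1,-20,0,0,0,0,0,0,-10,0,0,0,0,0,0,-4,0,0,0,0,0,0,0,0,0,0,0,0,0,0,0,0,0,0,0,0,0,0,0,0,0,0,0,0,0,0,0,0]'
python3 - <<'E'
from h import *
w=snap('wrist','w4.png'); s=arm.read_state(); print(s['tcp_pos'],s['eef_rot'],s['force'],s['finger_gap'])
snap('top'); snap('scene')
E
```

```text
clock: 6.97
tcp_pos: [0.4918, 0.1944, 0.2327]
eef_rot: [-3.14, 0.002, -1.069]
force: [0.4, -1.3, -8.8]
finger_gap: 0.535
gripper_force: 45.0
clock: 7.63
tcp_pos: [0.4681, -0.0869, 0.2303]
eef_rot: [3.138, 0.001, -1.443]
force: [1.8, -0.5, -8.4]
finger_gap: 0.537
gripper_force: 45.0
clock: 8.3
tcp_pos: [0.4679, -0.1462, 0.2314]
eef_rot: [3.141, 0.0, -1.44]
force: [0.7, -0.0, -8.0]
finger_gap: 0.537
gripper_force: 45.0
[ 0.46798378 -0.14625243  0.23152377] [ 3.14151657e+00  2.18537511e-04 -1.43956168e+00] [ 0.14791755 -0.07523811 -8.30930406] 0.5394890315161504
```

View pics/w4.png

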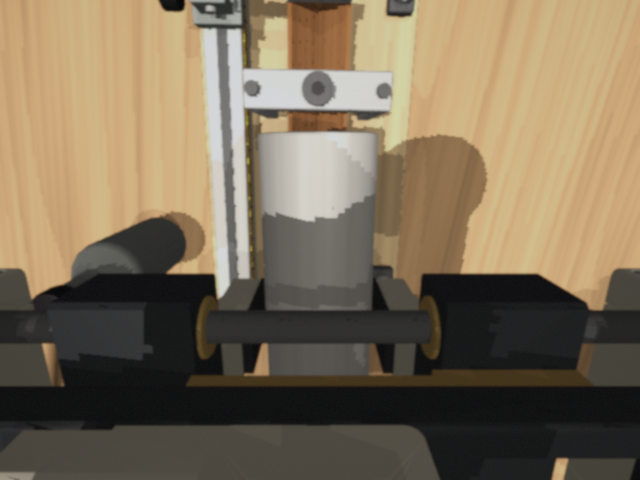

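The wrist view shows the bar at column 262–376 (axis about 318) and the bush at (318,88). The bridge spans columns 245–392, and the V is behind it at columns 288–350. Laterally the bar is nearly on line. I'll measure the bridge, fence and bar in this one view.

```bash
python3 - <<'E'
from h import *
d=dict(np.load('wrist.npz')); s=arm.read_state(); P=wcloud(d,s)*1000; ok=d['range_z']>0; Z=P[...,2]
def reg(u0,v0,u1,v1): k=np.zeros(Z.shape,bool);k[v0:v1,u0:u1]=1;return k&ok
b=P[reg(230,60,405,125)&(Z>113)&(Z<124)]; c,sz,a=cv2.minAreaRect(b[:,:2].astype(np.float32)); print('bridge',c,sz,a)
f=P[reg(200,40,255,300)&(Z>54)&(Z<62)]; l=cv2.fitLine(f[:,:2].astype(np.float32),cv2.DIST_HUBER,0,.01,.01).ravel(); print('fence deg',np.degrees(np.arctan2(l[1],l[0])))
# rule/fence edge pixels & brown block line for yaw
def line(m,col):
    pts=[]
    for v in range(4,64,3):
        u=np.where(m[v])[0]
        if len(u)>10: pts.append(P[v,int((u.min()+u.max())/2),:2]*0+np.array([(u.min()+u.max())/2,v]))
    return np.array(pts)
hsv=cv2.cvtColor(d['frame'],cv2.COLOR_BGR2HSV)
th=np.radians(a-90) if a<45 else np.radians(a-180)
ex=np.array([np.cos(th),np.sin(th)]);ey=np.array([-ex[1],ex[0]]);o=np.array(c)-40*ex
t=s['tcp_pos'][:2]*1000
print('bridge th',np.degrees(th),'origin',o,'tcp jig',(t-o)@ex,(t-o)@ey,'tool yaw',np.degrees(s['eef_rot'][2]))
w=P[reg(255,128,382,280)&(Z>195)&(Z<255)]; m=w[:,2]>np.percentile(w[:,2],60)
L=cv2.fitLine(w[m][:,:2].astype(np.float32),cv2.DIST_HUBER,0,.01,.01).ravel(); J=np.c_[(w[:,:2]-o)@ex,(w[:,:2]-o)@ey]
print('bar deg',np.degrees(np.arctan2(L[1],L[0])),'front end x',np.percentile(J[:,0],99.5),'y range',np.percentile(J[:,1],[.5,99.5]))
g=(w[:,:2]-t)@ex
for a0,b0 in((15,35),(35,55),(55,75)): q=w[(g>a0)&(g<b0)]; print('top z',a0,np.percentile(q[:,2],[90,97]))
k=P[reg(150,0,420,60)&(Z>75)&(Z<112)]; print('stop/carr x', np.percentile((k[:,:2]-o)@ex,[1,99]) if len(k) else None)
D=dict(np.load('top.npz'));Q=cloud(D)*1000;q=Q[195:290,340:480].reshape(-1,3);J=np.c_[(q[:,:2]-o)@ex,(q[:,:2]-o)@ey,q[:,2]]
k=J[(J[:,2]>85)&(J[:,2]<112)&(J[:,0]>85)&(J[:,0]<140)&(J[:,1]<50)&(J[:,1]>-40)]; print('top: stop arm',len(k),np.percentile(k,[3,50,97],axis=0).round().tolist())
k=J[(J[:,2]>113)&(J[:,2]<124)&(J[:,0]>15)&(J[:,0]<65)&(abs(J[:,1])<60)]; print('top: bridge mid',np.percentile(k,[2,98],axis=0).mean(0))
E
```

```text
bridge (480.7875671386719, -250.25482177734375) (96.02351379394531, 24.273832321166992) 6.506657600402832
fence deg -84.22533
bridge th -83.49334239959717 origin [ 476.25482061 -210.51247397] tcp jig -64.55046240554829 -0.9135845321597865 tool yaw -82.49387581240218
bar deg -82.51263 front end x 10.807043442333365 y range [-24.115282    21.65998474]
top z 15 [239.65631352 240.21087208]
top z 35 [239.77412606 240.26092566]
top z 55 [239.762483   240.28888049]
stop/carr x [ 93.14988105 101.86837941]Traceback (most recent call last):
  File "<stdin>", line 25, in <module>
    return _quantile_unchecked(
        a, q, axis, out, overwrite_input, method, keepdims, weights)
    return _ureduce(a,
                    func=_quantile_ureduce_func,
    ...<5 lines>...
                    overwrite_input=overwrite_input,
                    method=method)
    r = func(a, **kwargs)
    result = _quantile(arr,
                       quantiles=q,
    ...<2 lines>...
                       out=out,
                       weights=wgt)
    slices_having_nans = np.isnan(arr[-1, ...])
                                  ~~~^^^^^^^^^
IndexError: index -1 is out of bounds for axis 0 with size 0
```

```bash
python3 -m creep '[0,1,0,-15,0,0,-0.013,0,0,0,-30,0,0,0,0,0,0,-32,0,0,0,0,0,0,-27,0,0,0,0,0,0,-17,0,0,0,0,0,0,-8,0,0,0,0,0,0,-3,0,0,0,0,0,0,0,0,0,0]'; python3 -m creep '[0,0,0,-2,0,0,0,0,0,0,-2,0,0,0,0,0,0,-2,0,0,0,0,0,0,-1,0,0,0,0,0,0,-1,0,0,0,0,0,0,0,0,0,0,0,0,0,0,0,0,0,0,0,0,0,0,0,0]'
```

```text
clock: 9.12
tcp_pos: [0.4694, -0.147, 0.0997]
eef_rot: [3.141, -0.0, -1.453]
force: [0.2, 0.5, -7.9]
finger_gap: 0.539
gripper_force: 45.0
clock: 9.78
tcp_pos: [0.469, -0.1471, 0.0917]
eef_rot: [-3.141, -0.0, -1.454]
force: [-0.5, 0.4, -8.0]
finger_gap: 0.539
gripper_force: 45.0
```

```bash
python3 -m creep '[0,0,0,-1,0,0,0,0,0,0,-1,0,0,0,0,0,0,-1,0,0,0,0,0,0,0,0,0,0,0,0,0,0,0,0,0,0,0,0,0,0,0,0,0,0,0,0,0,0,0,0,0,0,0,0,0,0]'
```

```text
clock: 10.45
tcp_pos: [0.4701, -0.1471, 0.0893]
eef_rot: [-3.139, -0.0, -1.453]
force: [2.8, 1.4, 3.4]
finger_gap: 0.538
gripper_force: 45.0
```

The bar is seated: vertical force went from -8 N to +3.4 N. Next I release it, rise, and go behind the rear end.

```bash
python3 -m creep '[0.56,0,0,0,0,0,0,0.58,0,0,0,0,0,0,0.6,0,0,0,0,0,0,0.64,0,0,0,0,0,0,0.68,0,0,0,0,0,0,0.7,0,0,0,0,0,0,0.7,0,0,0,0,0,0,0.7,0,0,0,0,0,0]' 10; python3 -m creep '[0.7,0,0,15,0,0,0,0.7,0,0,30,0,0,0,0.7,0,0,35,0,0,0,0,-2,20,10,0,0,0,0,-3,30,0,0,0,0,0,-4,35,0,0,0,0,0,-3,20,0,0,0,0,0,0,0,0,0,0,0]'
python3 - <<'E'
from h import *
w=snap('wrist','w5.png'); s=arm.read_state(); print(s['tcp_pos'],s['eef_rot'])
E
```

```text
clock: 11.12
tcp_pos: [0.4686, -0.1472, 0.0884]
eef_rot: [3.141, 0.0, -1.454]
force: [-0.3, 0.4, -0.6]
finger_gap: 0.699
gripper_force: 0.0
clock: 11.78
tcp_pos: [0.4565, -0.0396, 0.1789]
eef_rot: [-3.141, 0.001, -1.451]
force: [0.2, 0.2, 0.1]
finger_gap: 0.383
gripper_force: 0.0
[ 0.45671482 -0.04069359  0.17884467] [-3.14105617e+00  2.46328452e-04 -1.45088763e+00]
```

View pics/w5.png

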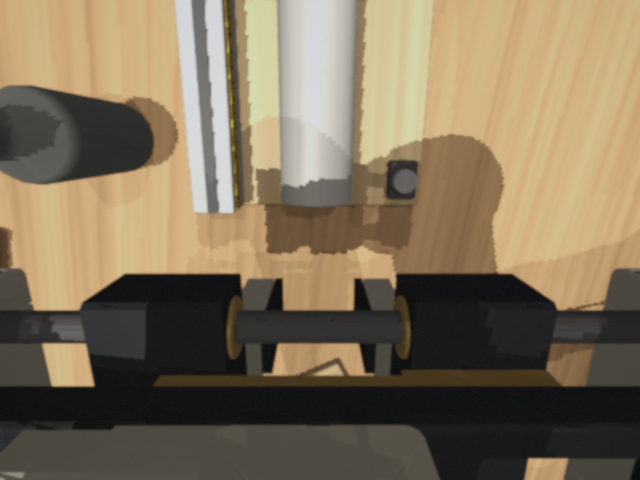

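The bar lies in the V with its rear end at about (317,195), ahead of the fingers. The bottle stands clear at the left. Next I lower the closed fingers and push.

```bash
python3 -m creep '[0,0,0,-20,0,0,0,0,0,0,-30,0,0,0,0,0,0,-25,0,0,0,0,0,0,-12,0,0,0,0,0,0,0,0,0,0,0,0,0,0,0,0,0,0,0,0,0,0,0,0,0,0,0,0,0,0,0]'; python3 -m creep '[0,1,-6,0,0,0,0,0,0,-6,0,0,0,0,0,1,-6,0,0,0,0,0,1,-6,0,0,0,0,0,1,-8,0,0,0,0,0,1,-8,0,0,0,0,0,1,-8,0,0,0,0,0,1,-8,0,0,0,0]'; python3 -m creep '[0,1,-8,0,0,0,0,0,1,-8,0,0,0,0,0,1,-8,0,0,0,0,0,1,-8,0,0,0,0,0,0,-4,0,0,0,0,0,1,-4,0,0,0,0,0,0,-4,0,0,0,0,0,1,-4,0,0,0,0]'
```

```text
clock: 12.5
tcp_pos: [0.4578, -0.0421, 0.0927]
eef_rot: [-3.14, 0.0, -1.454]
force: [0.4, 1.1, 0.4]
finger_gap: 0.006
gripper_force: 0.0
clock: 13.17
tcp_pos: [0.4635, -0.0979, 0.0919]
eef_rot: [3.141, 0.002, -1.455]
force: [-4.9, 11.1, 7.1]
finger_gap: 0.006
gripper_force: 5.9
clock: 13.83
tcp_pos: [0.4691, -0.1459, 0.0917]
eef_rot: [3.141, 0.002, -1.455]
force: [-5.0, 12.1, 7.8]
finger_gap: 0.006
gripper_force: 6.2
```

```bash
python3 - <<'E'
from h import *
w=snap('wrist'); d=snap('scene');s=arm.read_state(); print(s['force'],s['ft_torque'],s['tcp_pos'])
cv2.imwrite('pics/c6.png',np.hstack([cv2.resize(d['frame'][230:380,150:330],(396,330)),cv2.resize(w['frame'],(396,330))]))
E
```

```text
[-2.25712764  3.58081448  2.19504459] [ 1.4945182   1.01949908 -0.03294483] [ 0.46919491 -0.14643938  0.09154184]
```

View pics/c6.png

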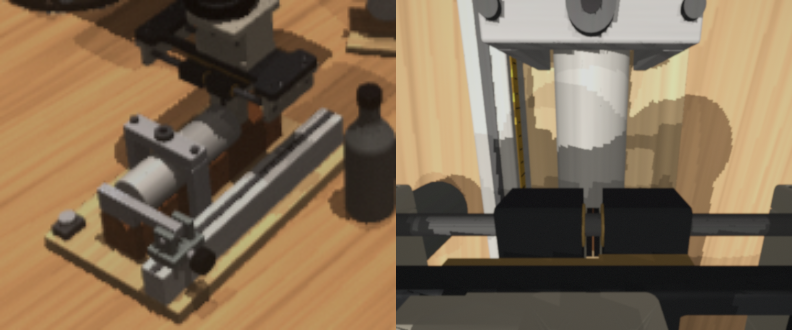

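The scene crop shows the bar lying level under the bridge with its front end close to the stop. The wrist view shows the fingers centred on its rear end at (592,205). I'll creep the remaining roughly 14 mm.

```bash
python3 -m creep '[0,0,-2,0,0,0,0,0,0,-2,0,0,0,0,0,1,-2,0,0,0,0,0,0,-2,0,0,0,0,0,0,-2,0,0,0,0,0,0,0,0,0,0,0,0,0,0,0,0,0,0,0,0,0,0,0,0,0]'; python3 - <<'E'
from h import *
w=snap('wrist'); s=arm.read_state(); P=wcloud(w,s)*1000; ok=w['range_z']>0
d=snap('scene'); Q=cloud(d)*1000; T=snap('top'); V=cloud(T)*1000
ex=np.array([.118,-.993]);ey=np.array([.993,.118]);o=np.array([476.25,-210.5]); print('tcp x',(s['tcp_pos'][:2]*1000-o)@ex)
for n,C in(('scene',Q),('top',V),('wrist',P)):
    q=C.reshape(-1,3);q=q[np.isfinite(q).all(1)];J=np.c_[(q[:,:2]-o)@ex,(q[:,:2]-o)@ey,q[:,2]]
    k=J[(J[:,2]>90)&(J[:,2]<103)&(abs(J[:,1])<9)&(J[:,0]>60)&(J[:,0]<140)]
    if len(k): print(n,len(k),np.histogram(k[:,0],np.arange(60,142,4))[0])
    k=J[(J[:,2]>80)&(J[:,2]<103)&(abs(J[:,1]-38)<10)&(J[:,0]>60)&(J[:,0]<140)]
    if len(k): print(n,'arm',np.percentile(k,[3,97],axis=0).round().tolist())
E
```

```text
clock: 14.6
tcp_pos: [0.4703, -0.1561, 0.0915]
eef_rot: [3.141, 0.001, -1.455]
force: [-2.6, 4.8, 2.9]
finger_gap: 0.009
gripper_force: 2.8
tcp x -54.68752617204444
scene 156 [ 8 11 10 11  8 14  7  8 15  5 13 13 10 10 12  1  0  0  0  0]
scene arm [[106.0, 29.0, 82.0], [119.0, 47.0, 98.0]]
top 53 [ 0  0  0  0  0  0  0  0  4 10  7  6 11 11  4  0  0  0  0  0]
top arm [[107.0, 29.0, 81.0], [119.0, 46.0, 100.0]]
wrist 94 [94  0  0  0  0  0  0  0  0  0  0  0  0  0  0  0  0  0  0  0]
```

```bash
for i in 1 2 3; do echo; done; python3 -m creep '[0,0,-1,0,0,0,0,0,0,0,0,0,0,0,0,0,-1,0,0,0,0,0,0,0,0,0,0,0,0,0,0,0,0,0,0,0,0,0,0,0,0,0,0,0,0,0,0,0,0,0,0,0,0,0,0,0]'
```

```text
clock: 15.42
tcp_pos: [0.4704, -0.1568, 0.0915]
eef_rot: [3.141, 0.003, -1.455]
force: [-4.6, 15.9, 6.2]
finger_gap: 0.004
gripper_force: 8.3
```

```bash
python3 -m creep '[0,0,-1,0,0,0,0,0,0,0,0,0,0,0,0,0,-1,0,0,0,0,0,0,0,0,0,0,0,0,0,0,0,0,0,0,0,0,0,0,0,0,0,0,0,0,0,0,0,0,0,0,0,0,0,0,0]'
```

```text
clock: 16.08
tcp_pos: [0.4704, -0.1571, 0.0915]
eef_rot: [-3.141, 0.005, -1.455]
force: [-3.8, 29.9, 9.6]
finger_gap: 0.006
gripper_force: 15.2
```

Force rose to 30 N with no further motion, so the bar is home against the stop. I back off and look.

```bash
python3 -m creep '[0,0,1,0,0,0,0,0,0,1,0,0,0,0,0,0,1,0,0,0,0,0,0,2,0,0,0,0,0,-1,8,0,0,0,0,0,-2,20,0,0,0,0,0,-3,25,10,0,0,0,0,-2,15,30,0,0,0]'; python3 -m creep '[0,0,0,35,0,0,0,0,0,0,35,0,0,0,0,0,0,35,0,0,0,0,-10,10,20,0,0,0,0,0,0,0,0,0,0,0,0,0,0,0,0,0,0,0,0,0,0,0,0,0,0,0,0,0,0,0]'; python3 - <<'E'
from h import *
w=snap('wrist'); s=arm.read_state(); P=wcloud(w,s)*1000; d=snap('scene'); T=snap('top'); V=cloud(T)*1000;Q=cloud(d)*1000
print(s['tcp_pos'],s['force'])
ex=np.array([.118,-.993]);ey=np.array([.993,.118]);o=np.array([476.25,-210.5])
for n,C in(('wrist',P),('top',V),('scene',Q)):
    q=C.reshape(-1,3);q=q[np.isfinite(q).all(1)];J=np.c_[(q[:,:2]-o)@ex,(q[:,:2]-o)@ey,q[:,2]]
    for a,b in((-70,-20),(-20,20),(58,95)):
        k=J[(J[:,2]>85)&(J[:,2]<103)&(abs(J[:,1])<26)&(J[:,0]>a)&(J[:,0]<b)]
        if len(k)>9: print(n,a,len(k),'x',np.percentile(k[:,0],[1,99]).round(1),'y',np.percentile(k[:,1],[1,50,99]).round(1),'z99',np.percentile(k[:,2],[90,98]).round(1))
    k=J[(J[:,2]>80)&(J[:,2]<103)&(abs(J[:,1]-38)<10)&(J[:,0]>60)&(J[:,0]<140)]
    if len(k): print(n,'arm',np.percentile(k,[3,97],axis=0).round().tolist())
cv2.imwrite('pics/c7.png',np.hstack([cv2.resize(d['frame'][260:380,160:310],(400,320),interpolation=cv2.INTER_CUBIC),cv2.resize(T['frame'][200:285,340:470],(400,320),interpolation=cv2.INTER_CUBIC)]))
E
```

```text
clock: 16.75
tcp_pos: [0.4601, -0.0863, 0.1287]
eef_rot: [3.134, 0.0, -1.456]
force: [1.4, 0.3, -0.1]
finger_gap: 0.001
gripper_force: 0.0
clock: 17.42
tcp_pos: [0.4524, -0.0773, 0.2555]
eef_rot: [3.14, -0.0, -1.454]
force: [0.2, -0.0, -0.6]
finger_gap: 0.005
gripper_force: 0.0
[ 0.45248879 -0.07733958  0.25547963] [ 0.05585372 -0.56917617  0.65751941]
wrist -70 1666 x [-42.8 -20.3] y [-19.8  -0.2  20.2] z99 [97.3 98.1]
wrist -20 3118 x [-19.5  19.7] y [-20.3  -0.5  20. ] z99 [97.3 98.2]
top 58 199 x [58.5 94.7] y [-17.2   2.6  24.2] z99 [ 99.8 101.2]
top arm [[107.0, 29.0, 82.0], [119.0, 47.0, 98.0]]
scene -70 117 x [-44.1 -20.3] y [-17.9  10.6  24.5] z99 [ 99.8 101.5]
scene -20 135 x [-19.9   8.2] y [-16.8   7.9  24.6] z99 [100.4 102.1]
scene 58 215 x [58.7 94.7] y [-16.8   8.6  24. ] z99 [ 99.  100.9]
scene arm [[106.0, 29.0, 82.0], [120.0, 47.0, 97.0]]
```

View pics/c7.png

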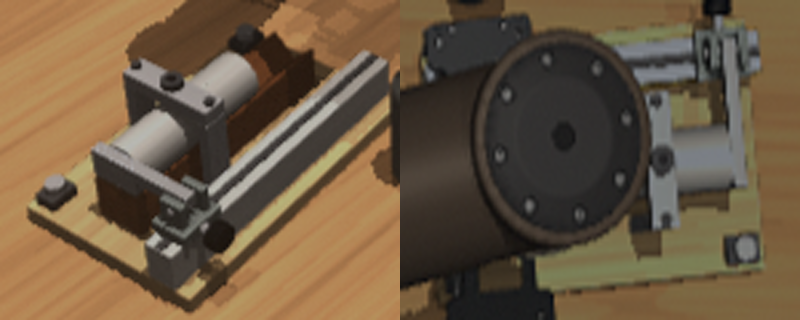

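Both views show the bar in the V under the bridge, with its end against the lowered stop. Its rear end measures x ≈ -43 mm, which puts the front at 107 mm, where the stop face is. Its top is at 98 mm, so the axis is at about 74 mm. The gripper is clear.

```bash
python3 -c "
from workcell import arm
print(arm.hand_in())"
```

```text
the job is handed in; nothing more can be done
None
```

I handed the job in at about 17.5 s on the robot's clock: the stop is tipped down, and the thick long bar lies in the V under the bridge with its end against the stop (30 N at contact, by the camera within about 1 mm), with the gripper clear; hand-in returned no verdict, and I did not re-measure the carriage against its start, the other bars, the bottle or the hammer at the end.

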